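Shake wooden balls out over a divided display tray

TASK

Dress the display tray: pick up the steel shaker by its wooden grip and shake its nine wooden balls out evenly over the dark tray, so that all nine end up in the tray and each of its three bays has at least two. Use the shaker, do not handle the balls with the fingers. Then stand the empty shaker upright on the round cork mat, fully on it, and leave the cups, jar and bottle undisturbed.

Things in the scene. Friction and masses are not known exactly. Their poses are not given: they have to be found in the camera images.
- shaker: steel shaker, an open-topped hopper, 110 mm long (x), 75 mm wide (y), walls 46 mm high, about 0.22 kg, with nine balls on its 3 mm thick floor. Origin: centre of its underside; z up. Its walls draw in to an open spout at the -x end, 44 mm wide inside
- shaker_spout (a point): top middle of the 4 mm lip at the spout's end, 54 mm from the shaker's origin along -x, 7 mm above its underside. Each tip spout-down (about y) by 0.25-0.5 rad lets out one to four balls, or they jam; rocking back past level (0.3 rad) with a small sideways jerk frees them. A long steep tip may let out all; balls leave forwards and land some 20-40 mm ahead of the lip
- shaker_grip (a point): centre of the shaker's wooden grip, a flat upright bar lengthwise over its top: 76 mm along x, 16 mm thick in y, 36 mm high (50 to 86 mm above the shaker's underside); this point is 18 mm from the origin along +x and 68 mm up
- tray: dark wooden display tray, fixed to the counter, 130 mm (x) by 270 mm (y), walls 30 mm high and 5 mm thick, floor 5 mm; two cross walls of the same height part it into three equal bays side by side along its y (each about 83 by 120 mm inside; bay centres at y = -88, 0 and +88 mm). Origin: centre of its underside
- mat: round cork mat, 160 mm across and 5 mm thick, fixed to the counter. Origin: centre of its underside
- ball0: one of nine like wooden balls, 20 mm across, 10 g, rolling stiffly (a ball stays put on a floor of under 0.1 rad). Origin: its centre
- ball1: one of nine like wooden balls, 20 mm across, 10 g, rolling stiffly (a ball stays put on a floor of under 0.1 rad). Origin: its centre
- ball2: one of nine like wooden balls, 20 mm across, 10 g, rolling stiffly (a ball stays put on a floor of under 0.1 rad). Origin: its centre
- ball3: one of nine like wooden balls, 20 mm across, 10 g, rolling stiffly (a ball stays put on a floor of under 0.1 rad). Origin: its centre
- ball4: one of nine like wooden balls, 20 mm across, 10 g, rolling stiffly (a ball stays put on a floor of under 0.1 rad). Origin: its centre
- ball5: one of nine like wooden balls, 20 mm across, 10 g, rolling stiffly (a ball stays put on a floor of under 0.1 rad). Origin: its centre
- ball6: one of nine like wooden balls, 20 mm across, 10 g, rolling stiffly (a ball stays put on a floor of under 0.1 rad). Origin: its centre
- ball7: one of nine like wooden balls, 20 mm across, 10 g, rolling stiffly (a ball stays put on a floor of under 0.1 rad). Origin: its centre
- ball8: one of nine like wooden balls, 20 mm across, 10 g, rolling stiffly (a ball stays put on a floor of under 0.1 rad). Origin: its centre
- cup_a: bystander: open wooden cup, 76 mm across, 85 mm high. Origin: centre of its underside
- canister: bystander: white jar with a wooden lid, 72 mm across, 110 mm high. Origin: centre of its underside
- bottle: bystander: glass bottle, 64 mm across, 190 mm high, beyond the tray. Origin: centre of its underside
- cup_b: bystander: open white cup, 72 mm across, 75 mm high. Origin: centre of its underside
- card: bystander: fixed blank price card in a wooden foot, 90 mm wide, 70 mm high, at the back right of the tray. Origin: centre of its underside

How it is judged:
By the outcome, as a careful person would: the job done as asked, in the order asked, and still so for the second after the job is handed in, with the robot touching nothing.
It also fails if it takes over 72 s, if anything falls off the work surface, if the arm or the gripper's body presses on something with over 40 N, if the wrist force passes 120 N, or if a joint passes its speed limit or range.

ROBOT

A 6-joint arm with a two-finger parallel gripper is mounted at the origin on the work surface. World frame = base frame: x ahead of the robot, y to its left, z up, the work surface at z = 0. Lengths are in m, angles in rad, forces in N, time in s.
With the tool pointing down it reaches from about 0.35 to 0.925 m from the base axis. Payload 6.4 kg.
Tool frame: the origin (TCP) lies midway between the tips of the shut fingers; the grasp point (between the pads) lies 19 mm behind it (ctrl.tcp_to_grasp is the distance from the TCP to the grasp point, in m); z points along the fingers, y is the line along which they close (so a half turn about z gives the same grasp; the last joint's range is limited). The gripper opens to 94 mm and grips with 3 to 60 N. Pads are 16 mm wide; open, the fingers measure 119 mm over their backs; the gripper's body (75 mm by 177 mm) begins 78 mm behind the grasp point.
Start: joints at [1.174, 0.245, 1.558, -0, 1.339, -0.174], TCP at [0.144, 0.634, 0.205] pointing down, gripper open.
Joint ranges: [-3.13, 3.13], [-1.02, 2.26], [0.13, 2.54], [-0.95, 4.09], [0.21, 2.88], [-2.74, 2.74]. Speed limits (rad/s): [2.57, 2.57, 3.14, 3.14, 3.14, 3.14].

INTERFACE

Orientations are given as a unit quaternion [x, y, z, w].
In Python, from station import ctrl gives the robot as it stands.
- The arm moves only by the tool play_rows, never from a script. Its argument "plan" is a list of rows, each a list of 5 numbers: the shift along the tool's x, y, z in mm, then the turn about the tool's z in rad, then the opening, from -1 (shut) to 1 (fully open). A call has 1 to 20 rows; each row shifts and turns the commanded pose from where the row before left it, along the tool's axes as they then stand; what a row does not reach is not made up. A row lasts 1/12 s, in which the tool goes at most 41.7 mm and 7.16 degrees, less where a joint would pass 70% of its speed; a pose out of reach is approached as far as the arm can. A call is refused whole if a number of a shift passes 41.7 or a number of a turn 0.125, either way. A call with a gripper value outside its range is refused whole. The fingers move at their own pace and stop on an object; the grip force is fixed at half the most. Time passes only in rows, so rows that do not move let the fingers close. It gives the time, the measured TCP pose, the force, the opening and the grip force at its end, in the units of the state.
- ctrl.observe(): the state, without advancing time (a new reading comes with each control period).
- ctrl.grab_frame(name): name is "side" or "top" or "wrist"; returns the picture (384x512x3 uint8, red, green, blue); there is no depth.
- ctrl.camera_params(name): a dict with "K" (3x3 intrinsics, pixels), "cam_to_world" (4x4, takes a point from camera to world coordinates). Camera axes: x right, y down, z forward; pixel columns grow to the right and rows downward; lengths in m; the calibration is good to about 2 mm. A picture is of the moment at which its call begins: read the wrist's pose just before it. camera_params takes no time and is no camera call; for the wrist camera it gives the pose at the moment of the call.
- ctrl.close_job(): hands the job in; it is judged then, once.
The state is a dict: "clock": time; "joints": joint angles; "dq": joint speeds; "tau": joint torques, N m; "ee_pos": TCP position; "tool_rot": TCP orientation; "ft_force": force on the tool from outside, world axes, zero at the start; "ft_torque": the same for the moment, N m; "grip_width": finger opening in m; "grasp_force": force on a finger pad.
Only numpy, scipy, OpenCV 4.12 (cv2) and the standard library are available. Lean on these libraries where they do the work, as an engineer would, in place of code of your own. Each camera call takes 0.05 s, during which the arm holds its last target. There are 200 camera calls.

## Working session

There is one attempt and no reset: what is moved stays moved. The work goes in short steps, Python scripts to look and compute and a tool call to move; the robot and the scene stay as the last step left them, time stands still between calls to the robot, and variables do not carry over. Pictures are saved under pics/ and viewed, at most 10 in all, crops included, and the job is handed in when it is done.

Besides the shell and the picture viewer there is one more tool, called after ">>>" by a JSON object that holds its "name" and its "arguments". play_rows: Moves the arm, as the interface text tells. Its arguments: {"type":"object","properties":{"plan":{"type":"array"}},"required":["plan"]}

```bash
ls; mkdir -p pics; python3 - <<'E'
from station import ctrl
import cv2, numpy as np
s=ctrl.observe(); print({k:np.round(v,3).tolist() for k,v in s.items()})
print(ctrl.tcp_to_grasp,[a for a in dir(ctrl) if a[0]!='_'])
for n in ("side","top"):
    p=ctrl.camera_params(n); print(n,np.round(p["K"],1).tolist(),np.round(p["cam_to_world"],3).tolist())
    cv2.imwrite(f"pics/{n}0.png",ctrl.grab_frame(n)[:,:,::-1])
E
```

```text
pics
{'clock': 0.0, 'joints': [1.174, 0.246, 1.559, -0.0, 1.339, -0.174], 'dq': [-0.001, -0.001, 0.001, -0.0, 0.002, 0.001], 'tau': [-0.001, -41.582, -31.46, 0.068, 0.033, -0.0], 'ee_pos': [0.143, 0.633, 0.204], 'tool_rot': [0.111, 0.994, -0.001, -0.0], 'ft_force': [-0.118, 0.162, -0.543], 'ft_torque': [-0.008, -0.007, 0.019], 'grasp_force': 0.0, 'grip_width': 0.094}
0.0188 ['PlanningError', 'camera_params', 'close_job', 'grab_frame', 'observe', 'tcp_to_grasp']
side [[346.9, 0.0, 255.1], [0.0, 346.9, 189.4], [0.0, 0.0, 1.0]] [[-0.771, -0.494, 0.401, 0.175], [-0.636, 0.581, -0.507, 0.524], [0.017, -0.646, -0.763, 0.879], [0.0, 0.0, 0.0, 1.0]]
top [[458.3, 0.0, 252.9], [0.0, 458.3, 186.3], [0.0, 0.0, 1.0]] [[0.009, -0.985, 0.17, 0.385], [-1.0, -0.011, -0.011, 0.012], [0.013, -0.17, -0.985, 1.166], [0.0, 0.0, 0.0, 1.0]]
```

View pics/top0.png

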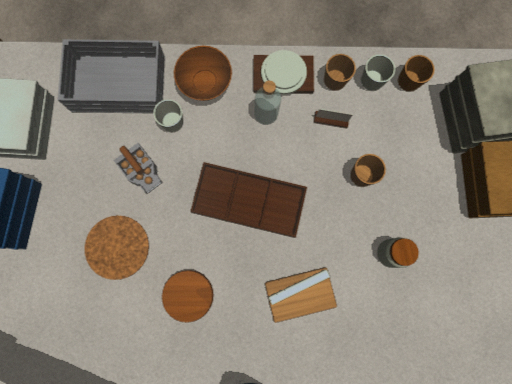

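View pics/side0.png

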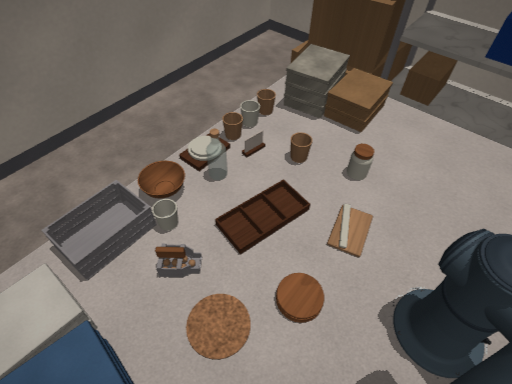

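```bash
cat > h.py <<'E'
from station import ctrl
import cv2, numpy as np
def ray(n,uv,z,p=None):
    p=p or ctrl.camera_params(n); T=p["cam_to_world"]
    d=T[:3,:3]@np.linalg.inv(p["K"])@[*uv,1]; o=T[:3,3]
    return (o+d*(z-o[2])/d[2])
def proj(n,P,p=None):
    p=p or ctrl.camera_params(n); T=p["cam_to_world"]
    c=T[:3,:3].T@(np.array(P)-T[:3,3]); q=p["K"]@c; return q[:2]/q[2]
E
python3 - <<'E'
from h import *
for uv in [(207,164),(306,187),(296,236),(192,211)]: print('tray',ray("top",uv,.03).round(3))
for uv in [(122,148),(141,175)]: print('bar',ray("top",uv,.086).round(3))
print('mat',ray("top",(117,247),.005).round(3))
print('bottle',ray("top",(269,88),.19).round(3),'cupb',ray("top",(168,107),.075).round(3))
im=cv2.imread("pics/top0.png")
a=cv2.resize(im[130:205,100:180],None,fx=7,fy=7,interpolation=cv2.INTER_CUBIC)[:, :400*2]
b=cv2.resize(im[155:245,185:315],None,fx=4,fy=4,interpolation=cv2.INTER_CUBIC)
c=np.zeros((600,800,3),np.uint8); a=cv2.resize(im[138:203,110:170],None,fx=4.4,fy=4.4,interpolation=cv2.INTER_CUBIC)
c[:a.shape[0],:a.shape[1]]=a; c[:b.shape[0],280:280+b.shape[1]]=b
cv2.imwrite("pics/crop0.png",c[:370])
E
```

```text
tray [0.636 0.116 0.03 ]
tray [ 0.58  -0.135  0.03 ]
tray [ 0.457 -0.109  0.03 ]
tray [0.516 0.15  0.03 ]
bar [0.661 0.317 0.086]
bar [0.595 0.268 0.086]
mat [0.427 0.337 0.005]
bottle [ 0.777 -0.033  0.19 ] cupb [0.77  0.212 0.075]
```

View pics/crop0.png

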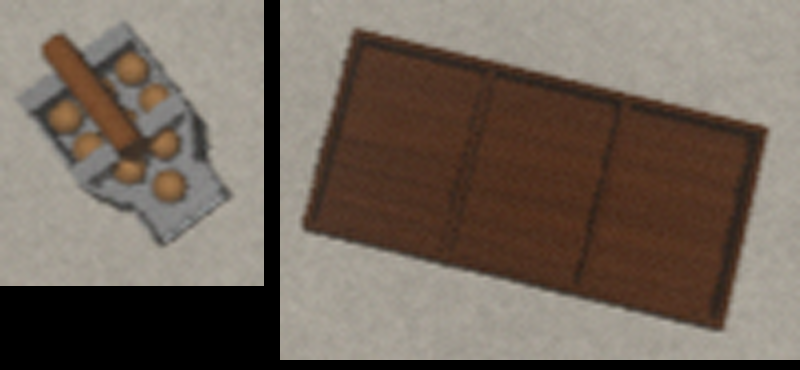

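```bash
python3 - <<'E'
from h import *
A=lambda u:(110+u[0]/4.4,138+u[1]/4.4)
B=lambda u:(185+(u[0]-280)/4,155+u[1]/4)
t=np.array([ray("top",B(u),.03) for u in [(357,30),(767,128),(722,328),(305,228)]])
c=t.mean(0); yd=(t[0]+t[3]-t[1]-t[2])/2; xd=(t[0]+t[1]-t[2]-t[3])/2
print('tray',c.round(4),np.linalg.norm(yd),np.linalg.norm(xd),'yaw',np.arctan2(-yd[0],yd[1]),np.arctan2(xd[1],xd[0]))
r=np.array([ray("top",A(u),.046) for u in [(22,98),(125,22)]]); s=np.array([ray("top",A(u),.003) for u in [(163,243),(230,193)]])
R=r.mean(0);S=s.mean(0); print('rear',R,'spout',S,np.linalg.norm((R-S)[:2]),'w',np.linalg.norm(r[0]-r[1]),np.linalg.norm(s[0]-s[1]),'yaw',np.arctan2(*(R-S)[[1,0]]),'centre',(R+S)/2)
e=[ray("top",A(u),.086) for u in [(55,42),(130,148)]]; d=e[0]-e[1]; print('bar',e,np.linalg.norm(d),np.arctan2(d[1],d[0]),'mid',(e[0]+e[1])/2)
E
```

```text
tray [0.5471 0.0075 0.03  ] 0.2661389402763684 0.12935274796099586 yaw -0.22624943858507326 -0.2264246016329838
rear [0.66208669 0.31568462 0.046     ] spout [0.57887552 0.25064572 0.003     ] 0.10561324949477172 w 0.07186969207568185 0.04813334128137462 yaw 0.663428120089201 centre [0.62048111 0.28316517 0.0245    ]
bar [array([0.6621339 , 0.31562527, 0.086     ]), array([0.60322592, 0.27152474, 0.086     ])] 0.07358673251942312 0.6426263767858799 mid [0.63267991 0.29357501 0.086     ]
```

>>> {"name": "play_rows", "arguments": {"plan": [[-31.6, -14.2, 0, 0, 1], [-31.6, -14.2, 0, 0, 1], [-31.6, -14.2, 0, 0, 1], [-31.6, -14.2, 0, 0, 1], [-31.6, -14.2, 0, 0, 1], [-31.6, -14.2, 0, 0, 1], [-31.6, -14.2, 0, 0, 1], [-31.6, -14.2, 0, 0, 1], [-31.6, -14.2, 0, 0, 1], [-31.6, -14.2, 0, 0, 1], [-31.6, -14.2, 0, 0, 1], [-31.6, -14.2, 0, 0, 1], [-31.6, -14.2, 0, 0, 1], [-31.6, -14.2, 0, 0, 1], [-31.6, -14.2, 0, 0, 1], [-31.6, -14.2, 0, 0, 1], [-31.6, -14.2, 0, 0, 1], [0, 0, 0, -0.12, 1], [0, 0, 0, -0.12, 1], [0, 0, 0, -0.12, 1]]}}

```text
clock: 1.77
ee_pos: [0.6145, 0.2789, 0.2045]
tool_rot: [-0.071, 0.997, -0.0, -0.001]
ft_force: [-0.3, 0.6, 0.4]
grip_width: 0.0939
grasp_force: 0.0
```

>>> {"name": "play_rows", "arguments": {"plan": [[0, 0, 0, -0.12, 1], [0, 0, 0, -0.12, 1], [0, 0, 0, -0.12, 1], [0, 0, 0, -0.12, 1], [0, 0, 0, -0.046, 1], [0, 0, 0, 0, 1], [0, 0, 0, 0, 1]]}}

```text
clock: 2.35
ee_pos: [0.6139, 0.2797, 0.2049]
tool_rot: [-0.325, 0.946, 0.0, -0.0]
ft_force: [0.0, 0.4, 0.6]
grip_width: 0.0939
grasp_force: 0.0
```

```bash
cat >> h.py <<'E'
from scipy.spatial.transform import Rotation as Ro
def st(txt=True):
    s=ctrl.observe(); R=Ro.from_quat(s["tool_rot"]).as_matrix()
    if txt: print('t',round(s["clock"],2),'pos',np.round(s["ee_pos"],4),'yang',round(float(np.arctan2(R[1,1],R[0,1])),4),'tz',R[:,2].round(3),'q',np.round(s["joints"],2),'f',np.round(s["ft_force"],1),'tq',np.round(s["ft_torque"],2),'w',round(float(s["grip_width"]),4),'gf',np.round(s["grasp_force"],1))
    return s,R
def to(P):
    s,R=st(); print('tool mm',(R.T@(np.array(P)-s["ee_pos"])*1000).round(1))
E
python3 - <<'E'
from h import *
to([.613,.278,.055])
cv2.imwrite("pics/w1.png",ctrl.grab_frame("wrist")[:,:,::-1])
p=ctrl.camera_params("wrist")
for P in ([.6195,.283,.003],[.613,.278,.086]): print(proj("wrist",P,p).round(0))
E
```

```text
t 2.35 pos [0.6139 0.2797 0.2049] yang 2.2326 tz [-0.001 -0.    -1.   ] q [ 0.26  0.3   1.49 -0.    1.35 -1.97] f [0.  0.4 0.6] tq [ 0.03  0.03 -0.04] w 0.0939 gf 0.0
tool mm [  1.7  -0.8 149.9]
[252. 173.]
[252. 183.]
```

View pics/w1.png

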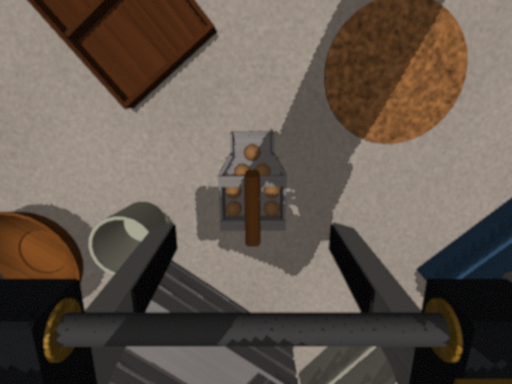

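>>> {"name": "play_rows", "arguments": {"plan": [[1.7, -0.8, 30, 0, 1], [0, 0, 30, 0, 1], [0, 0, 30, 0, 1], [0, 0, 30, 0, 1], [0, 0, 20, 0, 1], [0, 0, 10, 0, 1], [0, 0, 0, 0, 1], [0, 0, 0, 0, -1], [0, 0, 0, 0, -1], [0, 0, 0, 0, -1], [0, 0, 0, 0, -1], [0, 0, 0, 0, -1], [0, 0, 0, 0, -1], [0, 0, 0, 0, -1], [0, 0, 0, 0, -1]]}}

```text
clock: 3.65
ee_pos: [0.6134, 0.2781, 0.0556]
tool_rot: [-0.326, 0.946, -0.0, 0.0]
ft_force: [0.2, 0.2, -0.4]
grip_width: 0.0444
grasp_force: 0.0
```

```bash
python3 - <<'E'
from h import *
st()
E
```

```text
t 3.65 pos [0.6134 0.2781 0.0556] yang 2.234 tz [ 0.  0. -1.] q [ 0.26  0.46  1.58 -0.    1.11 -1.98] f [ 0.2  0.2 -0.4] tq [0.09 0.04 0.01] w 0.0444 gf 0.0
```

>>> {"name": "play_rows", "arguments": {"plan": [[0, 0, 0, 0, -1], [0, 0, 0, 0, -1], [0, 0, 0, 0, -1], [0, 0, 0, 0, -1], [0, 0, 0, 0, -1], [0, 0, 0, 0, -1], [0, 0, 0, 0, -1], [0, 0, 0, 0, -1], [0, 0, -4, 0, -1], [0, 0, -8, 0, -1], [0, 0, -12, 0, -1], [0, 0, -15, 0, -1], [0, 0, -15, 0, -1], [0, 0, -15, 0, -1], [0, 0, -8, 0, -1], [0, 0, -4, 0, -1], [0, 0, 0, 0, -1]]}}

```text
clock: 5.07
ee_pos: [0.6141, 0.2783, 0.1383]
tool_rot: [-0.326, 0.946, -0.0, 0.001]
ft_force: [-0.3, -0.5, -4.0]
grip_width: 0.0157
grasp_force: 30.0
```

```bash
python3 - <<'E'
from h import *
s,R=st()
cv2.imwrite("pics/w2.png",ctrl.grab_frame("wrist")[:,:,::-1])
c,ty=np.array([.5471,.0075]),-.226
ex=np.array([np.cos(ty),np.sin(ty)]);ey=np.array([-ex[1],ex[0]])
for y in(.088,0,-.088): print(y,(c+ey*y).round(4),'wall',(c+ey*y+.0625*ex).round(4))
to([*(c+ey*.088+ex*.0325),.116])
E
```

```text
t 5.07 pos [0.6141 0.2783 0.1383] yang 2.234 tz [ 0.003  0.001 -1.   ] q [ 0.26  0.36  1.54 -0.    1.24 -1.98] f [-0.3 -0.5 -4. ] tq [ 0.02  0.1  -0.02] w 0.0157 gf 30.0
0.088 [0.5668 0.0933] wall [0.6277 0.0793]
0 [0.5471 0.0075] wall [ 0.608  -0.0065]
-0.088 [ 0.5274 -0.0783] wall [ 0.5883 -0.0923]
t 5.12 pos [0.6135 0.2782 0.1369] yang 2.234 tz [ 0.001  0.    -1.   ] q [ 0.26  0.36  1.54 -0.    1.24 -1.98] f [ 0.1  0.2 -3.4] tq [ 0.02  0.05 -0.01] w 0.0155 gf 30.0
tool mm [ 130.1 -142.2   20.9]
```

View pics/w2.png

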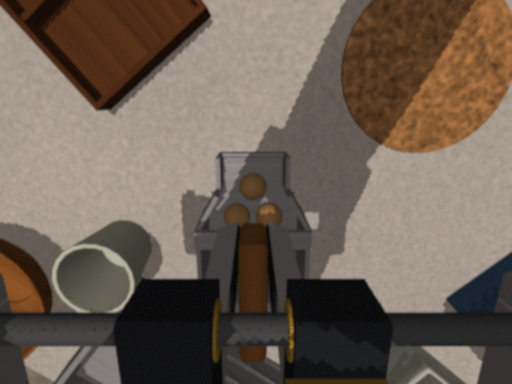

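>>> {"name": "play_rows", "arguments": {"plan": [[0, 0, 0, 0.03, -1], [0, 0, 0, 0.06, -1], [0, 0, 0, 0.085, -1], [0, 0, 0, 0.09, -1], [0, 0, 0, 0.09, -1], [0, 0, 0, 0.09, -1], [0, 0, 0, 0.09, -1], [0, 0, 0, 0.09, -1], [0, 0, 0, 0.09, -1], [0, 0, 0, 0.085, -1], [0, 0, 0, 0.06, -1], [0, 0, 0, 0.029, -1], [0, 0, 0, 0, -1]]}}

```text
clock: 6.2
ee_pos: [0.6125, 0.2779, 0.1349]
tool_rot: [0.113, 0.994, -0.0, -0.001]
ft_force: [-0.7, -0.3, -3.0]
grip_width: 0.0155
grasp_force: 30.0
```

>>> {"name": "play_rows", "arguments": {"plan": [[-1.9, -3, 0, 0, -1], [-1.9, -7, 0, 0, -1], [-1.9, -11, 0, 0, -1], [-1.9, -14, 0, 0, -1], [-1.9, -15, 0, 0, -1], [-1.9, -15, 0, 0, -1], [-1.9, -15, 0, 0, -1], [-1.9, -15, 0, 0, -1], [-1.9, -15, 0, 0, -1], [-1.9, -15, 0, 0, -1], [-1.9, -15, 0, 0, -1], [-1.9, -15, 0, 0, -1], [-1.9, -14, 0, 0, -1], [-1.9, -11, 0, 0, -1], [-1.9, -7, 0, 0, -1], [-1.9, -3.7, 0, 0, -1], [0, 0, 0, 0, -1], [0, 0, 0, 0, -1]]}}

```text
clock: 7.7
ee_pos: [0.6005, 0.0856, 0.1365]
tool_rot: [0.113, 0.994, 0.0, 0.0]
ft_force: [-1.5, 0.1, -2.8]
grip_width: 0.0162
grasp_force: 30.0
```

```bash
python3 - <<'E'
from h import *
to([.6004,.0856,.087])
a=[]
for n in("top","side","wrist"):
    a.append(ctrl.grab_frame(n)[:,:,::-1])
t=cv2.resize(a[0][130:230,170:320],(600,400),interpolation=cv2.INTER_CUBIC)[:, :]
cv2.imwrite("pics/c3.png",np.hstack([cv2.resize(a[0][120:240,170:320],(400,320)),cv2.resize(a[1][160:280,180:330],(400,320))]))
w=a[2]; cv2.imwrite("pics/w3.png",w)
E
```

```text
t 7.7 pos [0.6005 0.0856 0.1365] yang 1.345 tz [ 0.  0. -1.] q [-0.05  0.21  1.73  0.    1.2  -1.39] f [-1.5  0.1 -2.8] tq [0.01 0.06 0.07] w 0.0162 gf 30.0
tool mm [ 0.1 -0.1 49.5]
```

View pics/w3.png

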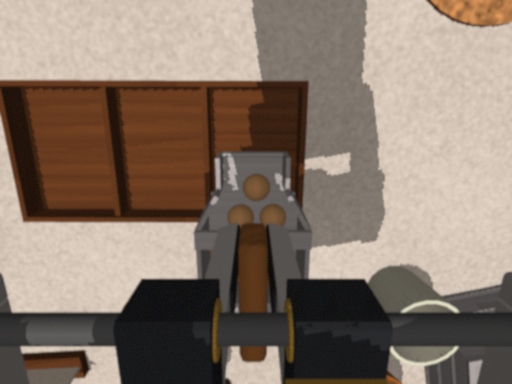

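>>> {"name": "play_rows", "arguments": {"plan": [[0, 0, 6, 0, -1], [0, 0, 12, 0, -1], [0, 0, 14, 0, -1], [0, 0, 8, 0, -1], [0, 0, 5, 0, -1], [0, 0, 3, 0, -1], [0, 0, 3, 0, -1], [0, 0, 2, 0, -1], [0, 0, 2, 0, -1], [0, 0, 2, 0, -1], [0, 0, 0, 0, -1]]}}

```text
clock: 8.77
ee_pos: [0.6016, 0.0854, 0.0854]
tool_rot: [0.112, 0.994, -0.0, 0.001]
ft_force: [-13.6, -0.3, 23.1]
grip_width: 0.0155
grasp_force: 30.0
```

```bash
cat >> h.py <<'E'
def snap(name):
    a={n:ctrl.grab_frame(n)[:,:,::-1] for n in("top","side","wrist")}
    for n in a: cv2.imwrite(f"pics/{name}_{n}.png",a[n])
    L=np.vstack([cv2.resize(a["top"][145:255,175:325],(400,293),interpolation=3),cv2.resize(a["side"][160:270,190:340],(400,293),interpolation=3)])
    w=cv2.resize(a["wrist"][40:260,0:360],(400,244),interpolation=3)
    out=np.zeros((586,800,3),np.uint8); out[:,:400]=L; out[:244,400:]=w
    cv2.imwrite(f"pics/{name}.png",out)
E
python3 - <<'E'
from h import *
st();snap("s4")
E
```

```text
t 8.77 pos [0.6016 0.0854 0.0854] yang 1.3456 tz [ 0.001 -0.001 -1.   ] q [-0.05  0.28  1.75 -0.    1.11 -1.39] f [-13.6  -0.3  23.1] tq [-0.04  2.8  -0.1 ] w 0.0155 gf 30.0
```

View pics/s4.png

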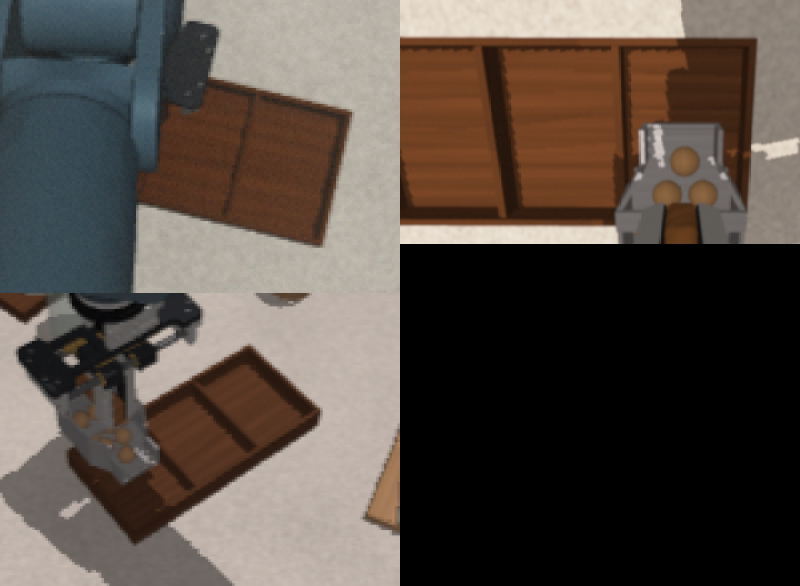

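>>> {"name": "play_rows", "arguments": {"plan": [[3, 0, 0.5, 0, -1], [3, 0, 0.5, 0, -1], [3, 0, 1, 0, -1], [3, 0, 1, 0, -1], [0, 0, 0, 0, -1]]}}

```text
clock: 9.33
ee_pos: [0.5927, 0.0874, 0.0812]
tool_rot: [0.113, 0.994, -0.0, 0.005]
ft_force: [-1.1, -1.4, 9.7]
grip_width: 0.0159
grasp_force: 30.0
```

```bash
python3 - <<'E'
from h import *
st();cv2.imwrite("pics/side5.png",ctrl.grab_frame("side")[:,:,::-1])
w=ctrl.grab_frame("wrist")[:,:,::-1]; o=cv2.imread("pics/s4_wrist.png")
cv2.imwrite("pics/w5.png",w)
# spout edge row along centre column: compare brightness profile
g=lambda i:cv2.cvtColor(i,cv2.COLOR_BGR2GRAY)[120:180,262:286].mean(1).round(0).astype(int).tolist()
print(g(o));print(g(w))
E
```

```text
t 9.33 pos [0.5927 0.0874 0.0812] yang 1.3453 tz [ 0.01  -0.002 -1.   ] q [-0.04  0.26  1.78 -0.    1.09 -1.39] f [-1.1 -1.4  9.7] tq [-0.49 -0.29 -0.03] w 0.0159 gf 30.0
[42, 42, 43, 43, 45, 45, 45, 46, 46, 45, 45, 44, 43, 42, 42, 41, 39, 39, 41, 43, 46, 47, 46, 45, 44, 43, 43, 43, 44, 48, 58, 74, 91, 104, 105, 98, 96, 99, 101, 100, 100, 100, 102, 104, 105, 104, 103, 103, 102, 102, 101, 101, 100, 100, 99, 98, 97, 97, 96, 95]
[47, 47, 48, 48, 47, 46, 44, 43, 43, 43, 43, 42, 42, 42, 43, 44, 44, 45, 45, 45, 44, 44, 43, 43, 42, 41, 40, 39, 38, 40, 43, 45, 45, 45, 44, 43, 42, 42, 43, 43, 48, 62, 83, 100, 104, 101, 100, 102, 104, 103, 103, 102, 103, 104, 104, 102, 100, 99, 99, 104]
```

>>> {"name": "play_rows", "arguments": {"plan": [[3, 0, 1, 0, -1], [3, 0, 1, 0, -1], [3, 0, 1, 0, -1], [0, 0, 0, 0, -1], [0, 0, 0, 0, -1]]}}

```text
clock: 9.85
ee_pos: [0.5811, 0.0903, 0.0753]
tool_rot: [0.113, 0.994, 0.0, 0.002]
ft_force: [-0.7, -0.6, 7.9]
grip_width: 0.016
grasp_force: 30.0
```

```bash
cat >> h.py <<'E'
def theta(img,p,s,R):
    "tilt of shaker from spout lip edge row in the wrist picture"
    g=cv2.cvtColor(img,cv2.COLOR_BGR2GRAY)[:,262:286].astype(float).mean(1)
    d=g[4:]-g[:-4]; cand=[i for i in range(120,215) if d[i]>25]
    v=cand[int(np.argmax(d[cand]))]+2 if 0 else (cand[0]+4 if cand else None)
    G=s["ee_pos"]-R[:,2]*ctrl.tcp_to_grasp
    f=lambda t:proj("wrist",G+R@[.046*np.cos(t)-.067*np.sin(t),0,.067*np.cos(t)+.046*np.sin(t)],p)[1]
    ts=np.linspace(-.5,.8,131); vs=np.array([f(t) for t in ts])
    return v,(None if v is None else float(ts[np.argmin(abs(vs-v))]))
def chk(n):
    s,R=st(); p=ctrl.camera_params("wrist"); w=ctrl.grab_frame("wrist")[:,:,::-1]
    cv2.imwrite(f"pics/{n}.png",w); print('lip row, tilt',theta(w,p,s,R)); return w
E
python3 - <<'E'
from h import *
s,R=st();p=ctrl.camera_params("wrist")
for n in("s4_wrist","w5"): print(theta(cv2.imread(f"pics/{n}.png"),p,s,R))
w=chk("w6"); a=cv2.imread("pics/w5.png")
cv2.imwrite("pics/c6.png",np.hstack([a[80:260,150:360],w[80:260,150:360],ctrl.grab_frame("side")[160:340,190:400,::-1]]))
E
```

```text
t 9.85 pos [0.5811 0.0903 0.0753] yang 1.3451 tz [ 0.003  0.    -1.   ] q [-0.04  0.25  1.81  0.    1.08 -1.38] f [-0.7 -0.6  7.9] tq [-0.13 -0.28 -0.02] w 0.016 gf 30.0
(151, 0.020000000000000018)
(162, 0.15000000000000002)
t 9.85 pos [0.5811 0.0903 0.0753] yang 1.3451 tz [ 0.003  0.    -1.   ] q [-0.04  0.25  1.81  0.    1.08 -1.38] f [-0.7 -0.6  7.9] tq [-0.13 -0.28 -0.02] w 0.016 gf 30.0
lip row, tilt (176, 0.31000000000000005)
```

View pics/c6.png

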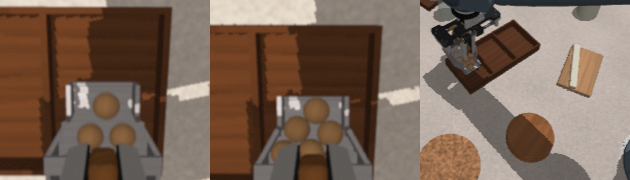

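>>> {"name": "play_rows", "arguments": {"plan": [[0, 0, -8, 0, -1], [0, 0, -12, 0, -1], [0, 0, -8, 0, -1], [0, 0, 0, 0, -1], [0, 0, 0, 0, -1]]}}

```text
clock: 10.37
ee_pos: [0.5799, 0.0902, 0.1019]
tool_rot: [0.113, 0.994, 0.0, 0.0]
ft_force: [-0.2, 0.4, -3.2]
grip_width: 0.0156
grasp_force: 30.0
```

```bash
cat >> h.py <<'E'
def balls(w):
    "ball-like blobs (lighter orange) in the wrist picture"
    h=cv2.cvtColor(w,cv2.COLOR_BGR2HSV)
    m=((h[...,0]>8)&(h[...,0]<20)&(h[...,1]>100)&(h[...,2]>100)).astype(np.uint8)
    n,l,s,c=cv2.connectedComponentsWithStats(m); return [(c[i].round().astype(int).tolist(),int(s[i,4])) for i in range(1,n) if s[i,4]>60 and c[i][1]<270]
E
python3 - <<'E'
from h import *
print(balls(cv2.imread("pics/w6.png")));w=chk("w7"); print(balls(w))
E
```

```text
[([496, 11], 825), ([107, 175], 26604), ([255, 190], 458), ([235, 209], 420), ([269, 212], 422), ([250, 228], 241), ([217, 229], 107)]
t 10.37 pos [0.5799 0.0902 0.1019] yang 1.345 tz [ 0.001  0.    -1.   ] q [-0.04  0.21  1.8   0.    1.13 -1.38] f [-0.2  0.4 -3.2] tq [0.04 0.05 0.02] w 0.0156 gf 30.0
lip row, tilt (176, 0.31000000000000005)
[([483, 18], 2323), ([54, 170], 9382), ([158, 171], 10157), ([226, 137], 1303), ([225, 167], 314), ([255, 190], 392), ([235, 208], 358), ([269, 213], 361), ([250, 228], 207), ([217, 229], 98), ([50, 256], 230)]
```

>>> {"name": "play_rows", "arguments": {"plan": [[5, 0, 0, 0, -1], [5, 0, 0, 0, -1], [-20, 0, 0, 0, -1], [0, 0, 0, 0, -1], [0, 0, 0, 0, -1], [0, 0, 0, 0, -1]]}}

```text
clock: 10.92
ee_pos: [0.5887, 0.0881, 0.1011]
tool_rot: [0.113, 0.994, -0.0, -0.001]
ft_force: [-0.7, 0.1, -3.8]
grip_width: 0.0151
grasp_force: 30.0
```

```bash
python3 - <<'E'
from h import *
w=chk("w8"); print(balls(w))
E
```

```text
t 10.92 pos [0.5887 0.0881 0.1011] yang 1.345 tz [-0.001  0.    -1.   ] q [-0.04  0.23  1.77  0.    1.14 -1.39] f [-0.7  0.1 -3.8] tq [ 0.03  0.17 -0.  ] w 0.0151 gf 30.0
lip row, tilt (176, 0.31000000000000005)
[([487, 12], 1370), ([108, 161], 22099), ([226, 138], 2144), ([252, 189], 415), ([235, 211], 394), ([268, 211], 415), ([250, 229], 176), ([215, 232], 96), ([291, 234], 89), ([68, 247], 396)]
```

>>> {"name": "play_rows", "arguments": {"plan": [[-6, 0, 0, 0, -1], [-6, 0, 0, 0, -1], [8, 0, 0, 0, -1], [16, 0, 0, 0, -1], [-36, 0, 0, 0, -1], [0, 0, 0, 0, -1], [12, 0, 0, 0, -1], [0, 0, 0, 0, -1], [0, 0, 0, 0, -1]]}}

```text
clock: 11.72
ee_pos: [0.6011, 0.0854, 0.1016]
tool_rot: [0.113, 0.994, 0.0, 0.0]
ft_force: [1.1, -0.1, -4.3]
grip_width: 0.0158
grasp_force: 30.0
```

```bash
python3 - <<'E'
from h import *
w=chk("w9"); print(balls(w))
E
```

```text
t 11.72 pos [0.6011 0.0854 0.1016] yang 1.3452 tz [ 0.  0. -1.] q [-0.05  0.26  1.74  0.    1.14 -1.39] f [ 1.1 -0.1 -4.3] tq [-0.03  0.13 -0.06] w 0.0158 gf 30.0
lip row, tilt (174, 0.29000000000000004)
[([497, 5], 373), ([153, 144], 13055), ([52, 152], 10693), ([231, 126], 3343), ([265, 188], 461), ([240, 212], 430), ([291, 232], 95), ([70, 233], 414)]
```

```bash
python3 - <<'E'
from h import *
w=cv2.imread("pics/w9.png");h=cv2.cvtColor(w,cv2.COLOR_BGR2HSV)
for u,v in [(265,188),(240,212),(231,126),(52,152),(153,144),(70,233)]: print((u,v),np.median(h[v-3:v+4,u-3:u+4].reshape(-1,3),0), h[v-3:v+4,u-3:u+4].reshape(-1,3).std(0).round(1))
# bay ROI: print hue-based map in the left bay
p=ctrl.camera_params("wrist")
c,ty=np.array([.5471,.0075]),-.226
ex=np.array([np.cos(ty),np.sin(ty)]);ey=np.array([-ex[1],ex[0]])
q=np.float32([proj("wrist",[*(c+ex*a+ey*b),.015],p) for a,b in((-.06,.1295),(-.06,.0465),(.06,.0465),(.06,.1295))]);print(q.round(0).tolist())
# rectify 1 px = 4mm; print hue & value
M=cv2.getPerspectiveTransform(q,np.float32([[0,0],[20,0],[20,29],[0,29]]))
r=cv2.warpPerspective(h,M,(21,30),flags=cv2.INTER_AREA)
for row in range(0,16): print(' '.join(f"{a:2d}/{b:3d}" for a,b in r[row,:,[0,2]].T))
E
```

```text
(265, 188) [ 15. 137. 133.] [0.5 1.7 2.1]
(240, 212) [ 15. 138. 129.] [0.4 1.7 2.3]
(231, 126) [ 11. 177. 117.] [0.4 2.6 1.5]
(52, 152) [ 12. 177. 108.] [0.5 2.9 1.4]
(153, 144) [ 11. 177. 106.] [0.5 3.6 4.7]
(70, 233) [ 12. 173. 109.] [ 0.8 47.9 32.7]
[[303.0, 80.0], [199.0, 80.0], [205.0, 221.0], [298.0, 221.0]]
11/ 65 11/ 65 11/ 65 11/ 64 11/ 63 11/ 63 11/ 64 12/ 63 12/ 63 12/ 61 12/100 12/111 12/112 12/112 12/113 12/114 12/112 12/113 12/112 11/112 12/113
12/ 51 11/ 52 11/ 52 12/ 51 12/ 51 10/ 53  9/ 52 11/ 52 11/ 53 12/ 52 11/ 61 12/ 56 12/ 59 12/ 56 11/ 61 11/ 58 11/ 56 12/ 59 12/ 57 10/ 51 11/106
12/ 60 12/ 62 11/ 63 11/ 61 11/ 65 11/ 64 11/ 64 10/ 65 11/ 64 11/114 11/114 11/115 11/115 11/116 12/117 12/116 12/116 12/117 12/107 12/ 55 11/104
13/ 63 11/ 66 11/ 67 11/ 67 12/ 67 12/ 66 11/ 67 11/ 68 11/ 69 12/119 12/118 11/119 12/118 12/120 12/120 12/119 12/120 11/118 11/116 12/ 56 11/107
12/ 59 11/ 62 11/ 63 11/ 63 11/ 62 12/ 61 11/ 62 12/ 61 11/ 71 12/105 12/104 12/105 11/110 12/110 12/111 11/111 12/111 12/110 12/107 11/ 52 12/106
11/ 61 11/ 62 12/ 60 12/ 61 11/ 61 11/ 62 12/ 61 
[... 867 characters left out ...]
 11/ 63 11/ 63 11/ 63 11/ 64 11/ 63 11/ 64 10/ 70 11/112 11/113 11/114 12/114 12/114 11/112 11/107 12/ 53 11/ 95
11/ 62 12/ 64 12/ 64 11/ 63 11/ 64 12/ 63 10/ 64 11/ 63 10/ 64 11/ 63 10/ 63 11/ 64 11/111 11/111 11/112 11/112 12/111 12/111 12/ 97 11/ 53 12/ 94
12/ 61 11/ 64 12/ 63 11/ 64 12/ 64 11/ 65 12/ 63 12/ 64 11/ 65 12/ 63 12/ 64 11/ 70 11/114 11/114 11/114 11/115 12/115 11/116 12/114 12/ 54 11/ 97
12/ 58 11/ 60 12/ 61 11/ 61 12/ 59 12/ 59 12/ 60 12/ 61 12/ 59 11/ 60 11/ 62 12/ 86 12/110 12/109 11/111 12/112 11/112 12/112 12/101 10/ 57 11/ 94
12/ 63 11/ 64 11/ 65 12/ 66 11/ 65 12/ 66 12/ 67 12/ 66 12/ 66 11/ 63 11/ 64 11/ 92 11/109 11/109 11/109 11/111 11/110 11/112 12/111 12/ 54 11/ 93
```

>>> {"name": "play_rows", "arguments": {"plan": [[8, 0, 0, 0, -1], [18, 0, 0, 0, -1], [-38, 0, 0, 0, -1], [0, 0, 0, 0, -1], [12, 0, 0, 0, -1], [0, 0, 0, 0, -1], [0, 0, 0, 0, -1]]}}

```text
clock: 12.35
ee_pos: [0.6013, 0.0854, 0.1019]
tool_rot: [0.113, 0.994, 0.0, 0.0]
ft_force: [-0.0, -0.0, -2.9]
grip_width: 0.0159
grasp_force: 30.0
```

```bash
cat >> h.py <<'E'
C,TY=np.array([.5471,.0075]),-.226
ex=np.array([np.cos(TY),np.sin(TY)]);ey=np.array([-ex[1],ex[0]])
def bl(w,p):
    h=cv2.cvtColor(cv2.GaussianBlur(w,(3,3),0),cv2.COLOR_BGR2HSV).astype(int)
    m=((h[...,0]>=13)&(h[...,0]<=18)&(h[...,1]>105)&(h[...,1]<158)&(h[...,2]>65)).astype(np.uint8)
    m=cv2.morphologyEx(m,cv2.MORPH_OPEN,np.ones((3,3),np.uint8))
    n,l,s,c=cv2.connectedComponentsWithStats(m)
    for i in range(1,n):
        if s[i,4]<80: continue
        P=ray("wrist",c[i],.015,p)[:2]-C
        print('  px',c[i].round().astype(int),'area',s[i,4],'box',s[i,2:4],'tray mm',(1000*P@np.c_[ex,ey]).round(0))
def chk2(n):
    p=ctrl.camera_params("wrist"); bl(chk(n),p)
E
python3 - <<'E'
from h import *
chk2("w10")
E
```

```text
t 12.35 pos [0.6013 0.0854 0.1019] yang 1.3452 tz [ 0.001 -0.    -1.   ] q [-0.05  0.26  1.74 -0.    1.14 -1.39] f [-0.  -0.  -2.9] tq [-0.01  0.08 -0.03] w 0.0159 gf 30.0
lip row, tilt (173, 0.27)
  px [496   5] area 385 box [40 14] tray mm [-113.  271.]
  px [251 120] area 492 box [25 25] tray mm [-29.  88.]
  px [264 145] area 480 box [24 25] tray mm [-8. 98.]
  px [239 159] area 457 box [24 25] tray mm [ 3. 77.]
  px [231 222] area 163 box [24 16] tray mm [60. 69.]
  px [257 226] area 301 box [22 18] tray mm [64. 93.]
```

>>> {"name": "play_rows", "arguments": {"plan": [[0, -3, -2, 0, -1], [0, -7, -2, 0, -1], [0, -10, 0, 0, -1], [0, -12, 0, 0, -1], [0, -12, 0, 0, -1], [0, -12, 0, 0, -1], [0, -12, 0, 0, -1], [0, -10, 0, 0, -1], [0, -7, 0, 0, -1], [0, -3, 0, 0, -1], [0, 0, 0, 0, -1]]}}

```text
clock: 13.32
ee_pos: [0.5815, -0.0012, 0.1055]
tool_rot: [0.113, 0.994, 0.0, 0.0]
ft_force: [0.4, 0.0, -3.1]
grip_width: 0.0161
grasp_force: 30.0
```

>>> {"name": "play_rows", "arguments": {"plan": [[8, 0, 0, 0, -1], [17, 0, 0, 0, -1], [-37, 0, 0, 0, -1], [0, 0, 0, 0, -1], [12, 0, 0, 0, -1], [0, 0, 0, 0, -1], [0, 0, 0, 0, -1]]}}

```text
clock: 13.9
ee_pos: [0.5814, 0.0001, 0.1057]
tool_rot: [0.112, 0.994, 0.0, 0.0]
ft_force: [0.5, 0.0, -2.5]
grip_width: 0.016
grasp_force: 30.0
```

```bash
python3 - <<'E'
from h import *
chk2("w11")
E
```

```text
t 13.9 pos [5.814e-01 1.000e-04 1.057e-01] yang 1.3459 tz [ 0.  0. -1.] q [-0.19  0.2   1.81  0.    1.14 -1.54] f [ 0.5  0.  -2.5] tq [-0.02  0.1  -0.02] w 0.016 gf 30.0
lip row, tilt (174, 0.29000000000000004)
  px [358 110] area 543 box [26 26] tray mm [-37.  89.]
  px [254 111] area 505 box [25 25] tray mm [-36.   3.]
  px [322 126] area 485 box [23 25] tray mm [-24.  59.]
  px [368 145] area 506 box [26 25] tray mm [ -8. 100.]
  px [267 161] area 430 box [24 22] tray mm [ 6. 14.]
  px [337 161] area 469 box [25 24] tray mm [ 6. 75.]
  px [248 186] area 1193 box [48 52] tray mm [28. -3.]
  px [ 10 283] area 353 box [19 38] tray mm [ 125. -233.]
```

>>> {"name": "play_rows", "arguments": {"plan": [[0, -1, 0, 0, -1], [0, -2, 0, 0, -1], [0, -4, 0, 0, -1], [0, -6, 0, 0, -1], [0, -8, 0, 0, -1], [0, -8, 0, 0, -1], [0, -8, 0, 0, -1], [0, -8, 0, 0, -1], [0, -8, 0, 0, -1], [0, -8, 0, 0, -1], [0, -8, 0, 0, -1], [0, -8, 0, 0, -1], [0, -5, 0, 0, -1], [0, -3, 0, 0, -1], [0, -2, 0, 0, -1], [0, -1, 0, 0, -1], [0, 0, 0, 0, -1]]}}

```text
clock: 15.37
ee_pos: [0.5619, -0.0863, 0.1055]
tool_rot: [0.113, 0.994, 0.0, 0.0]
ft_force: [-0.7, 0.5, -2.5]
grip_width: 0.0157
grasp_force: 30.0
```

```bash
python3 - <<'E'
from h import *
chk2("w12"); s,R=st(); print(((s["ee_pos"][:2]-C)@np.c_[ex,ey]).round(4))
E
```

```text
t 15.37 pos [ 0.5619 -0.0863  0.1055] yang 1.3451 tz [ 0.  0. -1.] q [-0.35  0.17  1.84  0.    1.13 -1.7 ] f [-0.7  0.5 -2.5] tq [-0.02  0.05  0.04] w 0.0157 gf 30.0
lip row, tilt (173, 0.27)
  px [465 109] area 589 box [30 25] tray mm [-37.  89.]
  px [361 110] area 521 box [26 25] tray mm [-36.   3.]
  px [430 126] area 407 box [21 24] tray mm [-24.  61.]
  px [472 144] area 553 box [29 24] tray mm [ -8. 100.]
  px [369 161] area 471 box [25 24] tray mm [ 6. 14.]
  px [440 161] area 503 box [27 23] tray mm [ 6. 75.]
  px [342 170] area 451 box [24 24] tray mm [ 14. -10.]
  px [237 187] area 490 box [26 25] tray mm [  29. -101.]
  px [268 188] area 473 box [25 24] tray mm [ 30. -74.]
  px [ 61 289] area 3737 box [96 54] tray mm [ 132. -274.]
  px [ 44 361] area 1301 box [49 38] tray mm [ 218. -306.]
t 15.42 pos [ 0.5619 -0.0861  0.1055] yang 1.3452 tz [ 0.  0. -1.] q [-0.35  0.17  1.84  0.    1.13 -1.7 ] f [-1.   0.2 -1.5] tq [-0.01  0.03  0.03] w 0.0161 gf 30.0
[ 0.0354 -0.0879]
```

>>> {"name": "play_rows", "arguments": {"plan": [[8, 0, 0, 0, -1], [17, 0, 0, 0, -1], [-37, 0, 0, 0, -1], [0, 0, 0, 0, -1], [12, 0, 0, 0, -1], [0, 0, 0, 0, -1], [0, 0, 0, 0, -1]]}}

```text
clock: 16.0
ee_pos: [0.5617, -0.086, 0.1057]
tool_rot: [0.113, 0.994, -0.0, 0.0]
ft_force: [0.6, 0.1, -2.2]
grip_width: 0.0157
grasp_force: 30.0
```

```bash
python3 - <<'E'
from h import *
chk2("w13")
E
```

```text
t 16.0 pos [ 0.5617 -0.086   0.1057] yang 1.3453 tz [ 0. -0. -1.] q [-0.35  0.17  1.84  0.    1.13 -1.7 ] f [ 0.6  0.1 -2.2] tq [-0.01  0.1   0.02] w 0.0157 gf 30.0
lip row, tilt (173, 0.27)
  px [361 111] area 520 box [26 26] tray mm [-36.   3.]
  px [465 110] area 587 box [29 25] tray mm [-37.  89.]
  px [429 126] area 406 box [21 24] tray mm [-24.  61.]
  px [472 145] area 548 box [29 24] tray mm [ -8. 100.]
  px [269 157] area 443 box [23 23] tray mm [  2. -73.]
  px [369 162] area 472 box [25 24] tray mm [ 6. 14.]
  px [440 161] area 504 box [28 24] tray mm [ 6. 75.]
  px [247 166] area 245 box [23 13] tray mm [ 10. -92.]
  px [341 170] area 452 box [24 24] tray mm [ 14. -10.]
  px [ 60 289] area 3693 box [96 54] tray mm [ 132. -274.]
  px [ 44 362] area 1303 box [49 38] tray mm [ 219. -306.]
```

>>> {"name": "play_rows", "arguments": {"plan": [[0, 0, -15, 0, -1], [0, 0, -25, 0, -1], [0, 0, -25, 0, -1], [0, 0, 0, 0, -1]]}}

```text
clock: 16.38
ee_pos: [0.5656, -0.0875, 0.1766]
tool_rot: [0.113, 0.994, -0.001, 0.005]
ft_force: [1.2, -1.1, -2.1]
grip_width: 0.0157
grasp_force: 30.0
```

```bash
python3 - <<'E'
from h import *
chk2("w14")
E
```

```text
t 16.38 pos [ 0.5656 -0.0875  0.1766] yang 1.3452 tz [ 0.011 -0.004 -1.   ] q [-0.35  0.09  1.79  0.    1.25 -1.7 ] f [ 1.2 -1.1 -2.1] tq [0.03 0.   0.04] w 0.0157 gf 30.0
lip row, tilt (173, 0.27)
  px [125   7] area 308 box [35 17] tray mm [-124. -209.]
  px [340 102] area 307 box [20 19] tray mm [-37.   3.]
  px [423 102] area 345 box [21 20] tray mm [-37.  88.]
  px [394 114] area 262 box [16 20] tray mm [-25.  60.]
  px [429 130] area 327 box [21 19] tray mm [-9. 99.]
  px [258 145] area 553 box [36 30] tray mm [  8. -82.]
  px [347 144] area 287 box [19 19] tray mm [ 6. 13.]
  px [404 143] area 304 box [20 18] tray mm [ 6. 74.]
  px [325 150] area 278 box [18 18] tray mm [ 13. -10.]
  px [ 78 273] area 5117 box [91 87] tray mm [ 163. -299.]
```

>>> {"name": "play_rows", "arguments": {"plan": [[9.1, 13.6, 0, 0, -1], [18.2, 27.3, 0, 0, -1], [18.2, 27.3, 0, 0, -1], [18.2, 27.3, 0, 0, -1], [18.2, 27.3, 0, 0, -1], [18.2, 27.3, 0, 0, -1], [18.2, 27.3, 0, 0, -1], [18.2, 27.3, 0, 0, -1], [18.2, 27.3, 0, 0, -1], [18.2, 27.3, 0, 0, -1], [18.2, 27.3, 0, 0, -1], [18.2, 27.3, 0, 0, -1], [18.2, 27.3, 0, 0, -1], [18.2, 27.3, 0, 0, -1], [9.1, 13.6, 0, 0, -1], [0, 0, 0, 0, -1], [0, 0, 0, 0, -1]]}}

```text
clock: 17.85
ee_pos: [0.3972, 0.3432, 0.1684]
tool_rot: [0.112, 0.994, -0.001, -0.001]
ft_force: [-0.5, 0.4, -2.0]
grip_width: 0.0158
grasp_force: 30.0
```

```bash
python3 - <<'E'
from h import *
to([.3984,.3436,.08]); p=ctrl.camera_params("wrist"); w=ctrl.grab_frame("wrist")[:,:,::-1]; cv2.imwrite("pics/w15.png",w)
t=ctrl.grab_frame("top")[:,:,::-1]; cv2.imwrite("pics/t15.png",t)
# mat centre from the first top picture by colour, ellipse fit
im=cv2.imread("pics/top0.png"); h=cv2.cvtColor(im,cv2.COLOR_BGR2HSV)
m=np.zeros(im.shape[:2],np.uint8); m[205:290,75:160]=(h[205:290,75:160,1]>90)*255
c=max(cv2.findContours(m,0,2)[0],key=cv2.contourArea); e=cv2.fitEllipse(c); print(e,ray("top",e[0],.005))
E
```

```text
t 17.85 pos [0.3972 0.3432 0.1684] yang 1.3473 tz [-0.003 -0.002 -1.   ] q [ 0.5  -0.01  1.91 -0.    1.25 -0.85] f [-0.5  0.4 -2. ] tq [ 0.06  0.14 -0.01] w 0.0158 gf 30.0
tool mm [-1.3  0.8 88.4]
((116.25592803955078, 247.13063049316406), (61.52108383178711, 64.7596435546875), 45.49345779418945) [0.42618219 0.33928865 0.005     ]
```

>>> {"name": "play_rows", "arguments": {"plan": [[0, 2.4, 15, 0, -1], [0, 0, 25, 0, -1], [0, 0, 25, 0, -1], [0, 0, 18, 0, -1], [0, 0, 8, 0, -1], [0, 0, 4, 0, -1], [0, 0, 3, 0, -1], [0, 0, 2, 0, -1], [-3, 0, 2, 0, -1], [-3, 0, 1.5, 0, -1], [-3, 0, 1.5, 0, -1], [-3, 0, 1.5, 0, -1], [-3, 0, 1, 0, -1], [-3, 0, 1, 0, -1], [0, 0, 0, 0, -1], [0, 0, 0, 0, -1]]}}

```text
clock: 19.28
ee_pos: [0.4182, 0.3417, 0.0626]
tool_rot: [0.113, 0.994, 0.0, 0.001]
ft_force: [0.2, 0.1, 3.6]
grip_width: 0.0162
grasp_force: 30.0
```

```bash
python3 - <<'E'
from h import *
w=chk("w16")
print(cv2.cvtColor(w,cv2.COLOR_BGR2GRAY)[120:215,262:286].mean(1).round(0).astype(int).tolist())
E
```

```text
t 19.28 pos [0.4182 0.3417 0.0626] yang 1.3449 tz [ 0.002  0.001 -1.   ] q [ 0.48  0.17  1.93 -0.    1.04 -0.87] f [0.2 0.1 3.6] tq [-0.02  0.19  0.04] w 0.0162 gf 30.0
lip row, tilt (None, None)
[64, 62, 63, 66, 68, 69, 69, 67, 66, 65, 64, 64, 64, 64, 64, 65, 65, 65, 65, 66, 65, 65, 64, 63, 64, 64, 64, 64, 64, 64, 65, 67, 68, 70, 70, 68, 65, 62, 58, 55, 54, 56, 65, 73, 74, 71, 71, 73, 75, 74, 74, 74, 75, 77, 77, 77, 76, 76, 76, 76, 75, 74, 74, 74, 75, 75, 76, 75, 75, 74, 73, 74, 74, 74, 75, 75, 76, 77, 77, 77, 76, 77, 79, 79, 80, 79, 79, 79, 78, 78, 78, 78, 79, 80, 80]
```

>>> {"name": "play_rows", "arguments": {"plan": [[0, 0, 2.5, 0, -1], [-3, 0, 1, 0, -1], [-3, 0, 1, 0, -1], [-3, 0, 0, 0, -1], [0, 0, 0, 0, -1], [0, 0, 0, 0, -1]]}}

```text
clock: 19.83
ee_pos: [0.4262, 0.34, 0.0584]
tool_rot: [0.113, 0.994, 0.0, 0.0]
ft_force: [-1.9, -0.2, 7.2]
grip_width: 0.0158
grasp_force: 30.0
```

```bash
python3 - <<'E'
from h import *
w=chk("w17")
print(cv2.cvtColor(w,cv2.COLOR_BGR2GRAY)[135:175,262:286].mean(1).round(0).astype(int).tolist())
E
```

```text
t 19.83 pos [0.4262 0.34   0.0584] yang 1.345 tz [ 0.001  0.001 -1.   ] q [ 0.47  0.19  1.92  0.    1.03 -0.88] f [-1.9 -0.2  7.2] tq [-0.05  0.67 -0.07] w 0.0158 gf 30.0
lip row, tilt (None, None)
[66, 65, 65, 65, 65, 66, 68, 70, 71, 70, 69, 66, 63, 59, 56, 55, 55, 55, 57, 64, 72, 77, 74, 69, 69, 72, 73, 73, 73, 73, 75, 76, 76, 76, 75, 75, 75, 75, 74, 74]
```

>>> {"name": "play_rows", "arguments": {"plan": [[0, 0, -4, 0, -1], [0, 0, -4, 0, -1], [4, 0, 0, 0, -1], [4, 0, 0, 0, -1], [0, 0, 3, 0, -1], [0, 0, 2, 0, -1], [0, 0, 2, 0, -1], [0, 0, 1.5, 0, -1], [0, 0, 0, 0, -1], [0, 0, 0, 0, -1]]}}

```text
clock: 20.72
ee_pos: [0.418, 0.3413, 0.0583]
tool_rot: [0.113, 0.994, -0.0, -0.001]
ft_force: [-5.2, -2.6, 10.6]
grip_width: 0.0158
grasp_force: 30.0
```

```bash
python3 - <<'E'
from h import *
w=chk("w18")
print(cv2.cvtColor(w,cv2.COLOR_BGR2GRAY)[135:175,262:286].mean(1).round(0).astype(int).tolist())
E
```

```text
t 20.72 pos [0.418  0.3413 0.0583] yang 1.3452 tz [-0.001 -0.001 -1.   ] q [ 0.47  0.18  1.93 -0.    1.03 -0.87] f [-5.2 -2.6 10.6] tq [-0.54  1.09 -0.07] w 0.0158 gf 30.0
lip row, tilt (None, None)
[64, 65, 65, 66, 66, 67, 67, 66, 65, 65, 65, 66, 65, 65, 65, 64, 65, 66, 63, 64, 71, 77, 75, 70, 70, 72, 73, 72, 72, 73, 75, 75, 76, 75, 75, 75, 74, 74, 74, 73]
```

>>> {"name": "play_rows", "arguments": {"plan": [[0, 0, -1.5, 0, -1], [0, 0, 0, 0, -0.4], [0, 0, 0, 0, -0.4], [0, 0, 0, 0, -0.4], [0, 0, 0, 0, -0.4], [0, 0, 0, 0, 0], [0, 0, 0, 0, 0], [0, 0, 0, 0, 0], [0, 0, 0, 0, 0], [0, 0, -10, 0, 0], [0, 0, -25, 0, 0], [0, 0, -35, 0, 0], [0, 0, -35, 0, 0], [0, 0, -35, 0, 0], [0, 0, 0, 0, 0], [0, 0, 0, 0, 0]]}}

```text
clock: 22.1
ee_pos: [0.4196, 0.3421, 0.2019]
tool_rot: [0.113, 0.994, 0.002, 0.003]
ft_force: [-0.3, -0.9, -0.6]
grip_width: 0.0469
grasp_force: 0.0
```

>>> {"name": "play_rows", "arguments": {"plan": [[0, 30, -10, 0, 0], [0, 35, 0, 0, 0], [0, 35, 0, 0, 0], [0, 35, 0, 0, 0], [0, 35, 0, 0, 0], [0, 35, 0, 0, 0], [0, 30, 0, 0, 0], [0, 0, 0, 0, 0]]}}

```text
clock: 22.77
ee_pos: [0.4698, 0.5733, 0.2045]
tool_rot: [0.111, 0.994, -0.001, -0.002]
ft_force: [-0.9, -0.0, -0.2]
grip_width: 0.0467
grasp_force: 0.0
```

```bash
python3 - <<'E'
from h import *
st(); t=ctrl.grab_frame("top")[:,:,::-1]; s=ctrl.grab_frame("side")[:,:,::-1]
cv2.imwrite("pics/fin.png",np.hstack([cv2.resize(t[60:300,60:440],None,fx=1.2,fy=1.5,interpolation=3)[:360,:456],cv2.resize(s[100:370,100:330],(344,360),interpolation=3)]))
E
```

```text
t 22.77 pos [0.4698 0.5733 0.2045] yang 1.3477 tz [-0.003 -0.002 -1.   ] q [ 0.73  0.46  1.29  0.    1.4  -0.62] f [-0.9 -0.  -0.2] tq [-0.02  0.   -0.  ] w 0.0467 gf 0.0
```

View pics/fin.png

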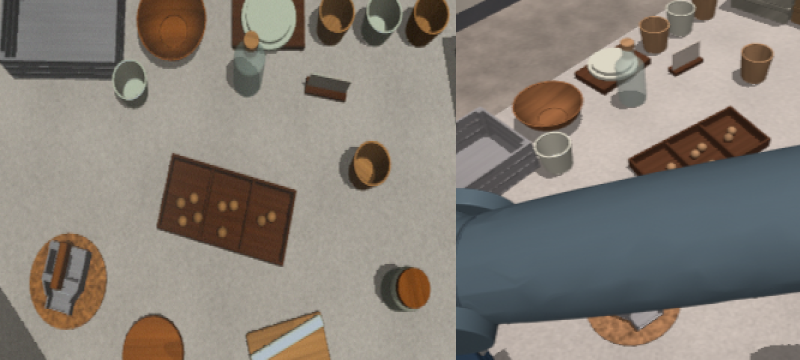

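The final picture shows the nine balls in the tray, 4/3/2 across its bays (near px 190,210 / 228,215 / 267,217). The empty shaker stands upright on the mat (near px 68,277), and the cups, jar and bottle have not moved.

```bash
python3 -c "
from station import ctrl
print(ctrl.close_job())"
```

```text
the job is handed in; nothing more can be done
None
```

I handed the job in at about 23 s: all nine balls are in the tray (4, 3 and 2 per bay), the empty shaker stands upright fully on the cork mat, and the cups, jar and bottle look undisturbed in the last picture; no verdict came back.

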